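# Unlock the carousel turntable with the brass key

## Task

Take the brass key with the flat bow out of the wooden key block and, feeling gently for the hidden keyway, push it fully home in the keyhole of the carousel's lock. Only then turn it clockwise until the bolt has drawn clear of the brass turntable, and let go, leaving the key standing in the lock. Do not force the lock, and leave the other key and the toys where they are.

Things in the scene. Friction and masses are not known exactly. Their poses are not given: they have to be found in the camera images.
- key: Brass key, 70 mm tall, 56 to 91 g, upright in a slot of the key block, its collar resting on the block. Origin: middle of the blade's lower end; z up the stem, x along the blade's width. Flat blade 28 mm (x) by 4 mm (y), from 0 to 24 mm, its last 2 mm narrowed to 26 by 2.6 mm; collar 44 mm across, 24 to 28 mm; round stem 12 mm across, 28 to 38 mm; flat bow above. Alike after half a turn.
- key_bow (a point): Middle of the brass key's flat bow, 54 mm above the blade's end. The bow is 40 mm (key x) by 9 mm (key y) by 32 mm high, with two black dots on each face. Grip it across the 9 mm, firmly (60 N or more). The bow's broad side and the blade's broad side face the same way.
- key_block: Fixed pale wooden block, 150 (x) x 56 (y) x 34 mm high, with two loose blade slots 33 x 9 mm along x, 40 mm either side of the middle, 28 mm deep. Origin: middle of its underside. Key x lies along block x, within a few degrees.
- spare_key: Steel key of the same height and blade but with a round disc bow 36 mm across, in the other slot; leave it alone. Origin as for the brass key.
- stand: Fixed carousel stand. Origin: middle of the underside of its lock, a dark steel housing 80 x 80 mm, 60 mm high; z up. The brass turntable (150 mm across, top 40 mm high) carrying the red carousel (100 mm across, 157 mm high in all) has its axis 125 mm off along -y of this frame. More than 40 N between key and lock in all (pushing and turning) harms it; 5 to 10 N of push is plenty.
- keyhole (a point): Centre of the mouth of the round bore in the lock's top face, 60 mm above the counter. The bore is 36 mm across and 10 mm deep, down to the barrel's face. Fully home means that the key's collar rests on the lock's top, with the blade's end 24 mm below this point.
- barrel_face (a point): Centre of the black barrel's flat face, 10 mm below the mouth. Its keyway, 32.5 x 7 mm, is centred here; its angle is hidden: at the start the long axis lies anywhere from 0.75 rad anticlockwise (from above) of the stand's x axis to 0.25 rad clockwise of it. The barrel does not turn under a light push (below 8 N) by a misaligned key. (This point and its axes do not move with the barrel.)
- barrel_axis (a point): Point on the barrel's axis 20 mm below the mouth. The barrel is sprung: pushed on its face it sinks up to 5 mm (1.6 N to start, then 0.8 N per mm more), then is rigid. It springs back up round the blade, so that the push vanishes, once blade and keyway agree within about 0.08 rad and 1 mm; pushing on then sends the key home.
- lock_side (a point): Middle of the lock's side face towards the turntable, where the bolt comes out. With the key home, turning it clockwise from above takes 0.1 to 0.25 N m, after up to 0.25 rad of play. The bolt does not move until the keyway has passed 0.25 rad clockwise of the stand's x axis, is 1 mm clear of the turntable at 0.55 rad, and the barrel stops hard at 1.0 rad. It stays where it is left.
- tin_horse: Cream tin horse on a red 100 x 34 mm base, 125 mm high; bystander. Origin: middle of the underside.
- tin_airplane: Chrome tin airplane, 140 mm long, 170 mm span, 77 mm high; bystander. Origin: under its middle, on the counter.
- glass_dome: Glass dome lid, 140 mm across, 152 mm high with its brass knob; bystander. Origin: middle of the underside.
- gift_box: Blue gift box 100 x 80 x 60 mm with cream bands; bystander. Origin: middle of the underside.
- tin_drum: Green tin drum, 62 mm across, 45 mm high; bystander. Origin: middle of the underside.
- bolt: Brass bolt, 14 mm wide bar lying loose in a channel in the lock, along y of the stand, 17 mm off the lock's axis on -x; only its nose, 14 x 8 mm, shows from above between lock and turntable rim. Origin: under the nose's end, 18 mm above the counter. In the stand's frame the nose's end is at y = -54 mm locked, the turntable's rim at y = -50 mm, and y = -40 mm at the barrel's stop.
There are look-alikes about, which are no part of the job. What is shaped like the key but pink, purple or red is not meant.

How it is judged (in metres and radians):
On the way:
1. the key is fully home in the lock, the bolt not yet drawn (z of key in the frame of stand below 0.0385 m and horizontal distance between key and stand below 0.005 m and y of bolt in the frame of stand below -0.052 m), for 0.1 s.
At the end, for the whole second after the job is handed in: The bolt is drawn back so that its nose is at least 1 mm clear of the turntable's rim (5 mm back from locked), and the brass key stands released and at rest in the lock, upright within about 9 degrees, its collar within 4 mm of the lock's top and its lower end within 5 mm of the lock's axis (y of bolt in the frame of stand above -0.049 m and z of key in the frame of stand below 0.04 m and horizontal distance between key and stand below 0.005 m and angle between key's own z axis and vertical below 0.15 rad and linear speed of key below 0.02 m/s); the robot touches nothing.
It fails at once if key and lock pressed together with more than 40 N (contact force between key and stand above 40 N).
It fails at once if lock turned (bolt drawn back 3 mm or more) with the key not fully home (collar over 5 mm above the lock's top) (y of bolt in the frame of stand above -0.051 m and z of key in the frame of stand above 0.041 m).
It fails at once if the spare key moved more than 15 mm (distance of spare_key from where it was at the start of the episode above 0.015 m).
It fails at once if a toy, box or dome moved more than 20 mm (distance of any of tin_horse, tin_airplane, glass_dome, gift_box, tin_drum from where it was at the start of the episode above 0.02 m).
It also fails if it takes over 61 s, if anything falls off the work surface, if the arm or the gripper's body presses on something with over 40 N, if the wrist force passes 120 N, or if a joint passes its speed limit or range.

## Robot

A 6-joint arm with a two-finger parallel gripper is mounted at the origin on the work surface. World frame = base frame: x ahead of the robot, y to its left, z up, the work surface at z = 0. Lengths are in mm, angles in rad, forces in N, time in s.
With the tool pointing down it reaches from about 325 to 875 mm from the base axis. Payload 4.4 kg.
Tool frame: the origin (TCP) lies on the centre line of the jaws, within the pads' length; the fingertips stand ahead of it and the grasp point (between the pads) lies 6 mm ahead of it (ctrl.tcp_to_tips is the z of the fingertips in the tool frame, in mm); z points along the fingers, y is the direction in which the jaws open and shut (so a half turn about z gives the same grasp; the last joint's range is limited). The gripper opens to 85 mm and grips with 20 to 120 N. Pads are 22 mm wide; open, the fingers measure 114 mm over their backs; the gripper's body (76 mm by 85 mm) begins 54 mm behind the grasp point. The pads swing forward as they close: fully open they stand 13 mm farther back than shut.
Start: joints at [-0.15, 0.207, 1.542, -0, 1.393, -0.15], TCP at [575.002, -0.012, 256.282] pointing down, gripper open.
Joint ranges: [-2.73, 2.73], [-0.86, 2.22], [0.23, 2.46], [-1.11, 4.25], [0.08, 2.63], [-2.82, 2.82]. Speed limits (rad/s): [2.79, 2.79, 3.14, 3.14, 3.14, 3.14].

## Interface

Orientations are given as a 3x3 rotation matrix whose columns are the frame's x, y, z axes.
In Python, from plant import ctrl, sensors, optics gives the robot as it stands. Calls block until the motion is done:
- ctrl.move_ptp(position, orientation): joint-space move of the TCP to a pose.
- ctrl.move_l(position, rot=None, vel=150, threshold=None): straight line of the TCP; rot=None keeps the orientation; vel is the mean speed in mm/s. With threshold (N) it stops when the force on the tool has changed by that much, and returns True; else False.
- ctrl.set_joints(angles): joint-space move.
- ctrl.gripper_to(opening, force=None): finger opening in mm; force is the grip in N (None keeps the last); returns when the fingers have stopped.
- ctrl.hold(seconds).
- ctrl.solve_ik(position, orientation): joint angles nearest the present ones, or None.
- sensors.read_state(): the state.
- optics.grab_frame(name): name is "scene" or "side" or "wrist"; returns (picture, depth): 384x512x3 uint8, red, green, blue; 384x512 float32, mm along the optical axis (not along the pixel's ray), 0 where there is no reading.
- optics.camera_params(name): a dict with "mtx" (3x3 intrinsics, pixels), "R" (3x3) and "t" (3): a world point X has camera coordinates R X + t; the wrist camera has in their place "T_tool_cam" (4x4, takes a point from camera to tool coordinates, whose origin is the TCP and whose axes are the flange's). Camera axes: x right, y down, z forward; pixel columns grow to the right and rows downward; lengths in mm; the calibration is good to about 2 mm. A picture is of the moment at which its call begins: read the wrist's pose just before it. camera_params takes no time and is no camera call.
A pose or a line that the arm cannot do raises ctrl.MotionError and nothing moves.
- ctrl.finish_job(): hands the job in, once; it reports no verdict.
The state is a dict: "t": time; "q": joint angles; "qvel": joint speeds; "tau": joint torques, N m; "eef_pos": TCP position; "eef_rot": TCP orientation; "force": force on the tool from outside, world axes, zero at the start; "wrist_torque": the same for the moment, N m; "grip_width": finger opening in mm.
Only numpy, scipy, OpenCV 4.12 (cv2) and the standard library are available. Lean on these libraries where they do the work, as an engineer would, in place of code of your own. Each camera call takes 0.05 s, during which the arm holds its last target. There are 200 camera calls.

## Working session

There is one attempt and no reset: what is moved stays moved. The work goes in short steps, each a Python script; the robot and the scene stay as the last script left them, time stands still between calls to the robot, and variables do not carry over. Pictures are saved under pics/ and viewed, about 8 in all and at most 12, crops included, and the job is handed in when it is done.

```bash
ls; mkdir -p pics
python3 - <<'E'
from plant import ctrl,sensors,optics
import cv2,numpy as np
for n in ("scene","side"):
    p,d=optics.grab_frame(n); cv2.imwrite(f"pics/{n}0.png",p[:,:,::-1]); np.savez(f"{n}0.npz",p=p,d=d)
    c=optics.camera_params(n); print(n,c["mtx"].round(1).tolist(),(-c["R"].T@c["t"]).round(0), c["R"][2].round(2))
print(optics.camera_params("wrist")); print(ctrl.tcp_to_tips, sensors.read_state()["t"])
E
```

```text
pics
scene [[363.2, 0.0, 252.4], [0.0, 363.2, 191.3], [0.0, 0.0, 1.0]] [1090.  649.  878.] [-0.43 -0.57 -0.7 ]
side [[483.2, 0.0, 254.1], [0.0, 483.2, 179.3], [0.0, 0.0, 1.0]] [-103.  773.  793.] [ 0.57 -0.6  -0.57]
{'mtx': array([[308.04677385,   0.        , 257.73701585],
       [  0.        , 308.04677385, 194.27326801],
       [  0.        ,   0.        ,   1.        ]]), 'T_tool_cam': array([[ 3.90743886e-04, -9.64105691e-01, -2.65518481e-01,
         6.61127668e+01],
       [ 9.99999865e-01,  2.85840824e-04,  4.33729014e-04,
         2.25414098e-01],
       [-3.42264590e-04, -2.65518614e-01,  9.64105673e-01,
        -1.18312828e+02],
       [ 0.00000000e+00,  0.00000000e+00,  0.00000000e+00,
         1.00000000e+00]])}
25.0 0.1
```

View pics/scene0.png

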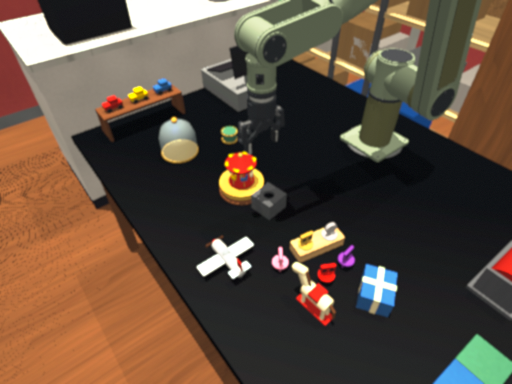

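View pics/side0.png

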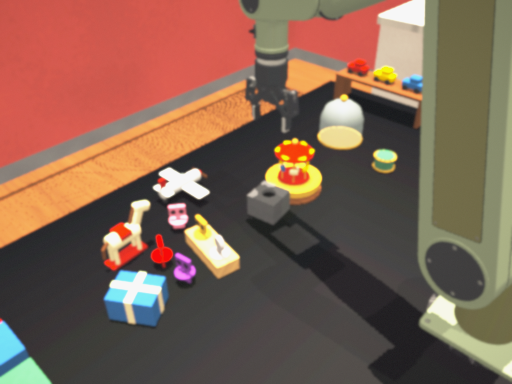

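The scene view shows the block at (317,243). The brass key is on its left at (306,240) and the steel round-bow spare at (331,230). The lock is at (268,200) with its keyhole. The pink (280,260), red (327,270) and purple (347,257) keys are decoys. In the side view the brass key is at (203,225), the spare at (221,243) and the lock at (268,203). I'll measure these, then look from above with the wrist camera.

```bash
cat > h.py <<'E'
from plant import ctrl,sensors,optics
import cv2,numpy as np
def cam(name,st=None):
    c=optics.camera_params(name)
    if name!="wrist": return c["mtx"],c["R"].T,-c["R"].T@c["t"]
    T=c["T_tool_cam"]; Rt=np.array(st["eef_rot"]); return c["mtx"],Rt@T[:3,:3],Rt@T[:3,3]+np.array(st["eef_pos"])
def deproj(C,d):   # whole depth image -> world points
    K,R,o=C; v,u=np.mgrid[:d.shape[0],:d.shape[1]]
    r=np.stack([(u-K[0,2])/K[0,0],(v-K[1,2])/K[1,1],np.ones_like(d)],-1)
    return (r*d[...,None])@R.T+o
def onplane(C,uv,z):
    K,R,o=C; uv=np.atleast_2d(uv); r=np.c_[(uv-K[:2,2])/[K[0,0],K[1,1]],np.ones(len(uv))]@R.T
    return o+r*((z-o[2])/r[:,2])[:,None]
def proj(C,X):
    K,R,o=C; c=K@(R.T@(np.asarray(X)-o)); return c[:2]/c[2]
def down(yaw):  # tool z down, tool x at angle yaw in world (tool y = opening dir)
    c,s=np.cos(yaw),np.sin(yaw); return np.array([[c,s,0],[s,-c,0],[0,0,-1.]])
E
python3 - <<'E'
from h import *
for n in ("scene","side"):
    z=np.load(n+"0.npz"); P=deproj(cam(n),z["d"]); hsv=cv2.cvtColor(z["p"],cv2.COLOR_RGB2HSV)
    boxes={"lock":(245,180,290,220),"block":(285,220,350,265)} if n=="scene" else {"lock":(243,178,295,225),"block":(180,210,245,280)}
    for k,(a,b,c,d) in boxes.items():
        q=P[b:d,a:c].reshape(-1,3); h=hsv[b:d,a:c].reshape(-1,3)
        for lo,hi in ([(55,64)] if k=="lock" else [(30,38),(45,80)]):
            m=(q[:,2]>lo)&(q[:,2]<hi)
            if k=="lock": m&=h[:,1]<90
            if m.sum()>5:
                r=cv2.minAreaRect(q[m,:2].astype(np.float32)); print(n,k,lo,m.sum(),q[m].mean(0).round(1),r)
E
```

```text
scene lock 55 401 [559.3  26.4  59.5] ((558.2325439453125, 23.009532928466797), (82.28392791748047, 83.35775756835938), 9.029228210449219)
scene block 30 590 [555.4 243.6  34.2] ((549.9078369140625, 249.40313720703125), (118.41218566894531, 166.35772705078125), 40.96486282348633)
scene block 45 237 [552.7 261.4  65.3] ((549.20849609375, 279.295654296875), (115.12081146240234, 118.82848358154297), 0.9873825907707214)
side lock 55 529 [558.3  28.1  59.2] ((559.61083984375, 25.00041961669922), (86.24266815185547, 82.39864349365234), 5.01902961730957)
side block 30 784 [539.8 247.   34.3] ((559.1769409179688, 236.87335205078125), (127.97905731201172, 208.59011840820312), 50.97952651977539)
side block 45 398 [548.1 267.9  63.2] ((591.728271484375, 271.90533447265625), (100.39622497558594, 189.2413330078125), 75.90082550048828)
```

Run:
```python
from h import *
s=sensors.read_state(); R=np.array(s["eef_rot"]); print(R.round(2).tolist())
for n,p in (("w_lock",(575,35,230)),("w_block",(560,247,230))):
    ctrl.move_ptp(np.array(p,float),R); s=sensors.read_state(); p,d=optics.grab_frame("wrist")
    cv2.imwrite(f"pics/{n}.png",p[:,:,::-1]); np.savez(n+".npz",p=p,d=d,pos=s["eef_pos"],rot=s["eef_rot"]); print(s["t"],s["eef_pos"])
a=cv2.imread("pics/w_lock.png");b=cv2.imread("pics/w_block.png"); cv2.imwrite("pics/w2.png",cv2.resize(np.hstack([a[40:384,90:430],b[40:384,90:430]]),(800,405)))
```

```text
[[-0.0, 1.0, -0.0], [1.0, 0.0, 0.0], [0.0, -0.0, -1.0]]
0.4 [573.55043832  36.07786976 227.88693244]
1.3083 [560.59444906 245.83985264 230.34746159]
```

View pics/w2.png

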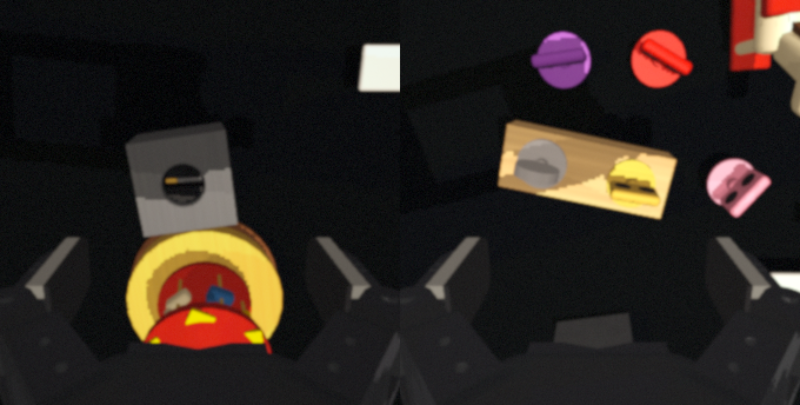

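The wrist views, as 1.18x crops, show the lock on the left with its bore at (183,183), a brass/grey streak inside it, and the turntable below it (stand -y). On the right is the block with the disc-bow spare at (541,163) and the brass flat-bow key at (634,182). The pink, purple and red decoys stand loose off the block. The one meant is brass, in the block and flat-bowed.

Run:
```python
from h import *
def load(n):
    z=np.load(n+".npz"); C=cam("wrist",dict(eef_pos=z["pos"],eef_rot=z["rot"])); return z["p"],z["d"],C,deproj(C,z["d"])
p,d,C,P=load("w_lock"); print("zmed lock")
hsv=cv2.cvtColor(p,cv2.COLOR_RGB2HSV)
m=((abs(P[...,2]-60)<5)&(hsv[...,1]<80)&(P[...,1]<90)).astype(np.uint8)
n,l,s,c=cv2.connectedComponentsWithStats(m); k=1+s[1:,4].argmax(); m=(l==k).astype(np.uint8)
r=cv2.minAreaRect(P[m>0][:,:2].astype(np.float32)); print("lock rect",r,np.median(P[m>0][:,2]))
cs,hi=cv2.findContours(m,cv2.RETR_CCOMP,cv2.CHAIN_APPROX_NONE)
for cc,h in zip(cs,hi[0]):
    if h[3]>=0 and len(cc)>20:
        X=onplane(C,cc[:,0].astype(float),60)[:,:2]; print("hole",cv2.minEnclosingCircle(X.astype(np.float32)),cv2.fitEllipse(X.astype(np.float32)))
x0,y0,w,h=s[k][:4]
cv2.imwrite("pics/bore.png",cv2.resize(p[y0:y0+h,x0:x0+w,::-1],None,fx=4,fy=4,interpolation=2))
# turntable: yellow brass z~40
m=(abs(P[...,2]-40)<4)&(hsv[...,1]>80)&(hsv[...,0]>15)&(hsv[...,0]<35); print("tt",cv2.minEnclosingCircle(P[m][:,:2].astype(np.float32)))
p,d,C,P=load("w_block"); hsv=cv2.cvtColor(p,cv2.COLOR_RGB2HSV)
w=P[...,2]; box=(abs(P[...,0]-555)<100)&(abs(P[...,1]-247)<60)
m=box&(abs(w-34)<3); print("block",cv2.minAreaRect(P[m][:,:2].astype(np.float32)),np.median(w[m]))
m=box&(w>45)&(hsv[...,1]>110)
n,l,s,c=cv2.connectedComponentsWithStats(m.astype(np.uint8)); k=1+s[1:,4].argmax(); m=l==k
print("key n",m.sum(),"zmax",np.percentile(w[m],[50,90,98]))
t=m&(w>np.percentile(w[m],97)-4); print("bow top",P[t].mean(0),cv2.minAreaRect(P[t][:,:2].astype(np.float32)))
x0,y0,ww,h=s[k][:4]; print(x0,y0,ww,h)
b=p[y0-25:y0+h+20,x0-90:x0+ww+25,::-1]; cv2.imwrite("pics/keys.png",cv2.resize(b,None,fx=4,fy=4,interpolation=2))
a=cv2.imread("pics/bore.png"); b=cv2.imread("pics/keys.png"); H=max(a.shape[0],b.shape[0])
f=lambda i:cv2.copyMakeBorder(i,0,H-i.shape[0],0,0,0); o=np.hstack([f(a),f(b)]); q=min(800/o.shape[1],600/H,1); cv2.imwrite("pics/conf.png",cv2.resize(o,None,fx=q,fy=q))
```

```text
zmed lock
lock rect ((560.3534545898438, 20.45465850830078), (80.2906494140625, 80.44267272949219), 8.585105895996094) 60.78538959214583
hole ((560.5203857421875, 21.574491500854492), 18.482723236083984) ((560.59033203125, 21.32582664489746), (34.88202667236328, 36.106101989746094), 83.86074829101562)
tt ((577.890869140625, 21.847328186035156), 176.72474670410156)
block ((550.1102294921875, 233.77218627929688), (56.57505416870117, 150.17884826660156), 77.96658325195312) 34.78124056865033
key n 695 zmax [78.82947777 81.1483971  81.86306301]
bow top [589.78783386 225.02460315  80.21908576] ((589.720703125, 224.55752563476562), (9.387731552124023, 39.4468879699707), 81.66516876220703)
267 193 44 23
```

View pics/conf.png

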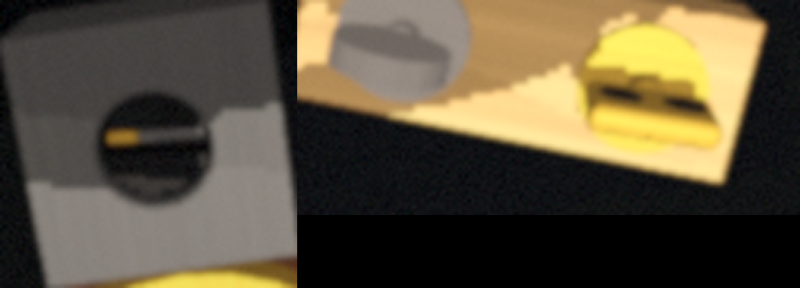

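The enlarged crop confirms the brass flat-bow key with two dots at (655,100), next to the grey disc-bow spare. The numbers agree: bow top at z=80, position within 1 mm of what block geometry predicts, block 150x57, bore 36 mm across. The streak in the bore is 32 mm long and lies at barrel-face depth, so it may be the keyway. I'll use it only as a prior and confirm by feel. Now grasp, then take a closer look.

Run:
```python
from h import *
yaw=np.pi-np.radians(8.5); R=down(yaw); kx,ky=589.6,225.2
ctrl.move_ptp(np.array([kx,ky,150.]),R); print(sensors.read_state()["q"])
ctrl.gripper_to(40,80)
ctrl.move_l(np.array([kx,ky,71.]),vel=120,threshold=15)
s=sensors.read_state(); print(s["eef_pos"],s["force"])
ctrl.gripper_to(0,90); s=sensors.read_state(); print(s["grip_width"],s["force"])
ctrl.move_l(np.array([kx,ky,160.]),vel=120)
s=sensors.read_state(); print(s["grip_width"],s["force"],s["wrist_torque"],s["t"])
ctrl.move_ptp(np.array([560.5+64,21.,135.]),down(np.pi))
ctrl.hold(0.3)
s=sensors.read_state(); p,d=optics.grab_frame("wrist"); print(s["q"],s["eef_pos"],s["grip_width"],s["t"])
np.savez("w_close.npz",p=p,d=d,pos=s["eef_pos"],rot=s["eef_rot"])
C=cam("wrist",s); u,v=proj(C,[560.5,21,60]).round().astype(int); print(u,v)
a=cv2.resize(p[max(v-50,0):v+50,max(u-50,0):u+50,::-1],(384,384),interpolation=2)
cv2.imwrite("pics/close.png",np.hstack([cv2.resize(p[:,:,::-1],(410,384)),a]))
```

```text
[ 2.26662501e-01  4.21809224e-01  1.49166945e+00 -4.32102388e-05
  1.22765716e+00 -1.19401914e+00]
[590.25920938 225.35923229  71.64950989] [-0.24296671  0.64396529  0.11893838]
7.612688312182954 [ 0.56035583 -0.28462951  3.43436727]
7.839371911837089 [ 0.03504156 -0.00234231 -0.05690047] [0.0128752  0.03145235 0.01438403] 5.2667
[-1.02532443e-01  4.27113972e-01  1.51882039e+00  1.70080765e-04
  1.19532057e+00 -1.67542624e+00] [624.53497666  22.44094488 135.21519198] 8.04166427536591 6.4083
257 114
```

View pics/close.png

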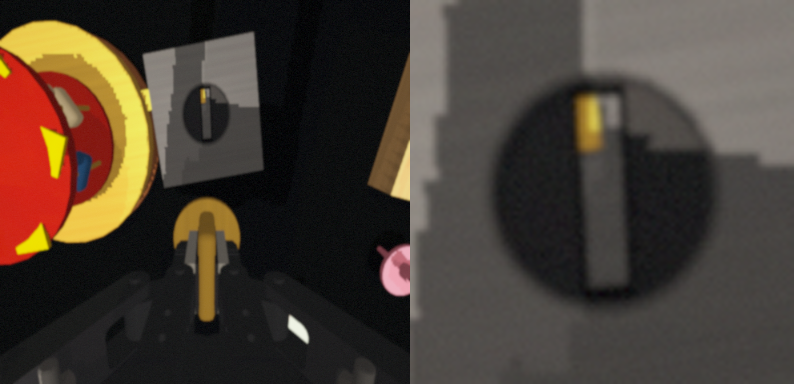

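The close view shows the key held upright between the pads, with the collar at (207,232). The barrel's keyway is visible in the crop from (602,92) to (608,290). Image down is world +x, so the slot lies nearly along world x. Next I'll measure slot angle, bore centre and collar centre in this same image, so calibration error cancels.

Run:
```python
from h import *
from scipy.optimize import least_squares
z=np.load("w_close.npz"); p=z["p"]; C=cam("wrist",dict(eef_pos=z["pos"],eef_rot=z["rot"]))
P=deproj(C,z["d"]); g=cv2.cvtColor(p,cv2.COLOR_RGB2GRAY).astype(int)
u0,v0=proj(C,[560.5,21,60]).astype(int); print("depth z slot/face/top",P[v0-2:v0+3,u0-2:u0+3,2].mean(),P[v0,u0-15:u0+16:3,2].round(0))
def circ(X):
    f=lambda q:np.hypot(X[:,0]-q[0],X[:,1]-q[1])-q[2]; r=least_squares(f,[*X.mean(0)[:2],18],loss="soft_l1"); return r.x.round(2),np.abs(r.fun).mean().round(2)
# bore rim: flat-top mask hole
top=((abs(P[...,2]-60)<4)&(g>40)).astype(np.uint8)
cs,hi=cv2.findContours(top,cv2.RETR_CCOMP,cv2.CHAIN_APPROX_NONE)
c=max([c for c,h in zip(cs,hi[0]) if h[3]>=0],key=len)[:,0].astype(float); print("bore",circ(onplane(C,c,60)),len(c))
B=circ(onplane(C,c,60))[0]
# slot pixels: inside bore, bright
X50=onplane(C,np.stack(np.meshgrid(np.arange(512),np.arange(384)),-1).reshape(-1,2).astype(float),50).reshape(384,512,3)
ins=np.hypot(X50[...,0]-B[0],X50[...,1]-B[1])<16.5
vals=g[ins]; print(np.percentile(vals,[10,30,50,70,90]))
for th in (25,35,45):
    m=ins&(g>th); 
    n,l,s,_=cv2.connectedComponentsWithStats(m.astype(np.uint8)); k=1+s[1:,4].argmax(); r=cv2.minAreaRect(X50[l==k][:,:2].astype(np.float32)); print(th,s[k][4],r)
h=cv2.cvtColor(p,cv2.COLOR_RGB2HSV)
m=((h[...,0]>12)&(h[...,0]<32)&(h[...,1]>120)&(h[...,2]>60)); m[:190]=0; m[:,:200]=0; m[:,330:]=0
zc=z["pos"][2]-33.65; xs=np.where(m.any(0))[0]; top=np.array([(x,np.where(m[:,x])[0][0]) for x in xs],float)
Xc=onplane(C,top,zc); Xc=Xc[np.abs(Xc[:,1]-z["pos"][1])<20]; print("collar",circ(Xc),"tcp",z["pos"],len(xs), "z depth collar", P[m][:,2].max())
```

```text
depth z slot/face/top 34.51226566975493 [52. 51. 51. 50. 34. 35. 34. 51. 52. 51. 51.]
bore (array([560.69,  20.61,  17.83]), np.float64(0.15)) 168
[24.  27.  29.  54.2 76. ]
25 1744 ((560.31201171875, 20.341064453125), (31.985671997070312, 32.5131721496582), 15.775232315063477)
35 774 ((559.553466796875, 26.26340675354004), (31.650123596191406, 19.17837905883789), 4.997997760772705)
45 703 ((560.2297973632812, 25.574928283691406), (30.89890480041504, 18.356657028198242), 0.1378486454486847)
collar (array([623.03,  21.49,  21.98]), np.float64(0.11)) tcp [624.53497666  22.44094488 135.21519198] 85 z depth collar 253.50355869214366
```

Run:
```python
from h import *
z=np.load("w_close.npz"); C=cam("wrist",dict(eef_pos=z["pos"],eef_rot=z["rot"])); P=deproj(C,z["d"])
X50=onplane(C,np.stack(np.meshgrid(np.arange(512),np.arange(384)),-1).reshape(-1,2).astype(float),50).reshape(384,512,3)
m=(np.hypot(X50[...,0]-560.7,X50[...,1]-20.6)<17.2)&(P[...,2]<44)&(z["d"]>0)
X=X50[m][:,:2]; c,s,vt=np.linalg.svd(X-X.mean(0),full_matrices=False); a=np.arctan2(vt[0,1],vt[0,0]); a=(a+np.pi/2)%np.pi-np.pi/2
print(m.sum(),X.mean(0),"svd ang",a,cv2.minAreaRect(X.astype(np.float32)))
if not(-0.12<a<0.2 and m.sum()>50): raise SystemExit
t=np.array([562.2,21.6,0]); R=down(np.pi+a)
ctrl.move_ptp(t+[0,0,135],R); ctrl.move_l(t+[0,0,122],vel=60); ctrl.hold(0.5)
s=sensors.read_state(); f0=np.array(s["force"]); print(s["eef_pos"],f0)
hit=ctrl.move_l(t+[0,0,107.],vel=12,threshold=5); s=sensors.read_state(); print(hit,s["eef_pos"],s["force"]-f0,s["wrist_torque"],s["t"])
```

```text
540 [560.53804424  20.59329476] svd ang 0.06018985613960792 ((560.8219604492188, 20.620878219604492), (31.29541778564453, 6.789216041564941), 3.3810157775878906)
[562.27326447  21.57692526 122.13351068] [-0.12549588  0.76435935  0.1011217 ]
False [562.29239176  21.59399591 107.12314101] [-0.25505944 -0.61719204 -0.88942073] [-0.00588963 -0.0536448   0.01766725] 9.0833
```

The slot measures 31.3 x 6.8 mm at world angle 0.06. The blade is 4.6 mm past the face with no push, so it has entered the keyway. Continuing home.

Run:
```python
from h import *
s=sensors.read_state(); f0=np.array(s["force"]); p=np.array(s["eef_pos"])
t=np.array([562.2,21.6,0])
hit=ctrl.move_l(t+[0,0,95.],vel=12,threshold=7); s=sensors.read_state(); print(hit,s["eef_pos"],s["force"]-f0,s["wrist_torque"],s["t"])
ctrl.hold(0.3); s=sensors.read_state(); print(s["eef_pos"],s["force"]-f0)
p,d=optics.grab_frame("side"); C=cam("side"); u,v=proj(C,[560,21,75]).astype(int)
cv2.imwrite("pics/home.png",cv2.resize(p[v-50:v+50,u-60:u+60,::-1],None,fx=5,fy=5,interpolation=2))
```

```text
True [562.09151237  21.61280312  98.37583703] [-0.12403002 -1.35442239  5.62797839] [0.02771972 0.05739479 0.04566472] 9.8
[562.07942182  21.64162469  98.3666041 ] [ 0.12426261 -0.04958646  7.2478008 ]
```

View pics/home.png

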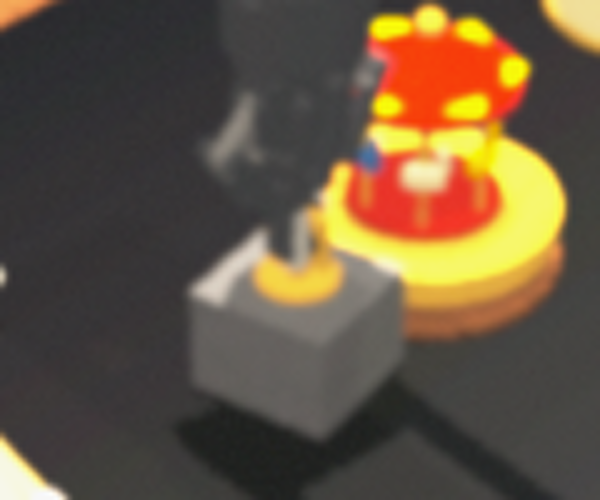

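The side view shows the collar (300,278) lying flat on the lock's top, and the push is met rigidly at the expected depth. I'll press once more, lightly, to confirm it is home. Then I'll turn clockwise in small steps, watching force and torque and giving way sideways.

```bash
cat > turn.py <<'E'
from h import *
import sys
z=np.load("f0.npz")["f0"]
def rd():
    s=sensors.read_state(); return s,np.array(s["force"])-z
ax=np.load("ax.npy"); yaw0,yaw1,zc=map(float,sys.argv[1:4])
for yaw in np.linspace(yaw0,yaw1,int(np.ceil(abs(yaw1-yaw0)/0.07))+1)[1:]:
    R=down(yaw); ctrl.move_l(np.r_[ax-R[:2,0]*1.1,zc],rot=R,vel=30); ctrl.hold(0.15)
    s,f=rd(); print(f"t{s['t']:.1f} yaw{yaw-np.pi:.2f}",np.round(s["eef_pos"],1),"f",f.round(1),"T",np.round(s["wrist_torque"],2),"w",round(s["grip_width"],1))
    ax=ax+0.08*f[:2].clip(-8,8); zc+=np.clip(0.08*(f[2]-4),-.3,.3)
    np.save("ax.npy",ax)
    if np.hypot(*f[:2])>15 or f[2]>18 or f[2]<-8: print("STOP"); break
print(zc)
E
python3 - <<'E'
from h import *
s=sensors.read_state(); q=np.array(s["eef_pos"])
f0=np.array(s["force"])-[0.12,-0.05,7.25]; np.savez("f0.npz",f0=f0)
h=ctrl.move_l(q-[0,0,2.5],vel=8,threshold=4); s=sensors.read_state(); print(h,s["eef_pos"],np.array(s["force"])-f0,s["wrist_torque"])
ctrl.hold(0.2); s=sensors.read_state(); print(s["eef_pos"],np.array(s["force"])-f0)
np.save("ax.npy",np.array([562.1-1.1,21.6]))
E
python3 turn.py 3.2018 2.99 98.0
```

```text
True [562.14794777  21.61647338  98.40947318] [-0.06075487 -1.35194043  6.03678046] [ 0.03308944  0.09411833 -0.01943357]
[562.10455512  21.61835875  98.36909775] [-0.14207952 -1.53704553  6.08216455]
t11.0 yaw0.01 [562.4  21.7  98.4] f [-0.3 -0.1  7.1] T [ 0.07  0.05 -0.04] w 8.0
t11.4 yaw-0.05 [562.3  21.7  98.4] f [ 0.2 -0.1  6.7] T [ 0.3  -0.16  0.08] w 7.6
t11.8 yaw-0.10 [562.3  21.6  98.4] f [2.7 1.2 3.9] T [ 0.33 -0.41  0.02] w 7.5
t12.2 yaw-0.15 [562.3  21.5  98.4] f [2.6 0.7 3.1] T [ 0.32 -0.33  0.1 ] w 8.0
98.39187313823165
```

Before turning into the bolt, I'll check the collar height against the lock top in one wrist depth image. It should be 4 mm.

Run:
```python
from h import *
s=sensors.read_state(); p,d=optics.grab_frame("wrist"); C=cam("wrist",s); P=deproj(C,d); h=cv2.cvtColor(p,cv2.COLOR_RGB2HSV)
D=np.hypot(P[...,0]-560.7,P[...,1]-20.6)
br=(h[...,0]>12)&(h[...,0]<32)&(h[...,1]>110)
m=br&(D<21)&(D>8)&(P[...,2]>52)&(P[...,2]<76); q=(h[...,1]<90)&(D<38)&(D>24)&(abs(P[...,2]-60)<6)
print(m.sum(),q.sum(),np.percentile(P[m][:,2],[10,50,90]),np.percentile(P[q][:,2],[10,50,90]))
A=np.c_[P[q][:,:2],np.ones(q.sum())]; k=np.linalg.lstsq(A,P[q][:,2],rcond=None)[0]
print("collar top above lock plane",np.percentile(P[m][:,2]-np.c_[P[m][:,:2],np.ones(m.sum())]@k,[10,25,50,75,90]))
```

```text
1917 6324 [63.8770203  64.73797587 65.5142657 ] [59.97897425 60.76241714 61.52911395]
collar top above lock plane [3.11743251 3.56506205 3.97495001 4.38946061 4.7566591 ]
```

The collar top is 3.97 mm above the lock, so the key is fully home. Now turning.

```bash
python3 turn.py 2.99 2.29 98.35
```

```text
t12.6 yaw-0.22 [562.3  21.5  98.4] f [ 0.8 -1.1  4.2] T [ 0.18 -0.13  0.11] w 7.4
t13.0 yaw-0.28 [562.4  21.3  98.4] f [ 0.3 -0.1  5.5] T [0.18 0.01 0.04] w 7.7
t13.4 yaw-0.34 [562.4  21.2  98.4] f [-0.7  0.1  5.6] T [0.09 0.03 0.08] w 7.7
t13.8 yaw-0.41 [562.3  21.1  98.4] f [ 0.4 -1.7  3.3] T [-0.03 -0.04  0.08] w 7.6
t14.2 yaw-0.47 [562.3  21.   98.4] f [ 0.4 -0.6  2.4] T [-0.05  0.08  0.04] w 7.9
t14.6 yaw-0.53 [562.2  20.9  98.4] f [-1.2 -1.5  3.8] T [-0.08  0.19  0.1 ] w 7.8
t15.0 yaw-0.60 [562.2  20.8  98.4] f [-1.1 -0.8  4.7] T [-0.03  0.25  0.05] w 7.7
t15.4 yaw-0.66 [562.1  20.6  98.4] f [-0.5 -0.8  3.4] T [-0.01  0.19  0.08] w 8.0
t15.8 yaw-0.72 [562.1  20.5  98.4] f [ 0.2 -0.6  4.2] T [0.05 0.22 0.05] w 7.6
t16.2 yaw-0.79 [562.   20.5  98.4] f [-2.1 -1.   3.5] T [0.06 0.28 0.07] w 7.5
t16.6 yaw-0.85 [561.9  20.3  98.4] f [-1.  -0.2  3.7] T [0.09 0.19 0.06] w 8.0
98.37387620198837
```

Run:
```python
from h import *
ctrl.gripper_to(35); s=sensors.read_state(); q=np.array(s["eef_pos"]); print(s["grip_width"],s["force"])
ctrl.move_l(q+[0,0,60],vel=80); ctrl.move_l(np.array([575.,50,230]),vel=150)
ctrl.move_ptp(np.array([575.,25,235]),down(np.pi/2)); ctrl.hold(0.3)
s=sensors.read_state(); p,d=optics.grab_frame("wrist"); C=cam("wrist",s); P=deproj(C,d); np.savez("w_end.npz",p=p,d=d,pos=s["eef_pos"],rot=s["eef_rot"]); print(s["t"],s["eef_pos"])
u,v=proj(C,[565,0,60]).astype(int); a=p[max(v-60,0):v+60,u-60:u+60,::-1]; cv2.imwrite("pics/end.png",cv2.resize(a,None,fx=5,fy=5,interpolation=2))
h=cv2.cvtColor(p,cv2.COLOR_RGB2HSV); m=(h[...,0]>12)&(h[...,0]<32)&(h[...,1]>90)&(P[...,2]>98)&(P[...,2]<115)&(np.hypot(P[...,0]-560,P[...,1]-21)<30)
print("bow top",m.sum(),P[m].mean(0),cv2.minAreaRect(P[m][:,:2].astype(np.float32)))
```

```text
35.16104462532168 [-1.19564944 -0.46099748 -0.17275044]
19.55 [574.93056898  25.16091694 234.87332689]
bow top 534 [561.62397118  21.15247288 105.45734748] ((561.5244140625, 20.085643768310547), (9.218233108520508, 39.32299041748047), 42.49720764160156)
```

View pics/end.png

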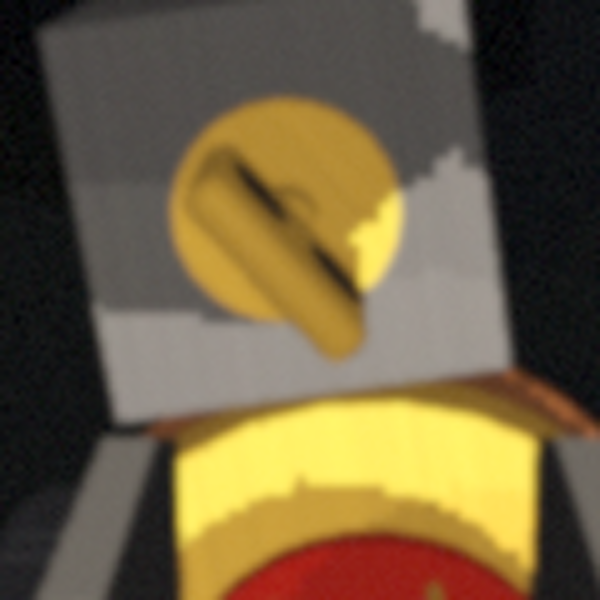

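The wrist view shows the key standing upright, collar flat on the lock at (287,210), bow turned to world -0.83 rad (-0.98 from stand x). The lock hides the gap from here, so I'll look straight down into it for the bolt nose.

Run:
```python
from h import *
ctrl.move_ptp(np.array([616.,-20,240]),down(np.pi)); ctrl.hold(0.3)
s=sensors.read_state(); p,d=optics.grab_frame("wrist"); C=cam("wrist",s); P=deproj(C,d); print(s["t"],s["eef_pos"])
u,v=proj(C,[553,-15,40]).astype(int); a=p[max(v-60,0):v+60,u-60:u+60,::-1]; cv2.imwrite("pics/gap.png",cv2.resize(a,None,fx=5,fy=5,interpolation=2))
S=down(0)[:2,:2]; c,q=np.cos(.15),np.sin(.15); L=(P[...,:2]-[560.6,20.8])@np.array([[c,-q],[q,c]])  # stand frame
m=(abs(L[...,0])<40)&(L[...,1]<-38)&(L[...,1]>-56)&(P[...,2]>12)&(P[...,2]<34)
print(m.sum()); 
for x in range(-32,34,4):
    k=m&(abs(L[...,0]-x)<2); print(x,k.sum(), L[k][:,1].min().round(1) if k.any() else "", np.median(P[k][:,2]).round(1) if k.any() else "")
```

```text
21.35 [615.97132066 -19.90772219 240.02071313]
47
-32 0  
-28 1 -55.8 25.5
-24 10 -55.1 26.6
-20 11 -53.6 27.0
-16 14 -52.3 27.1
-12 6 -51.8 26.7
-8 2 -51.4 27.4
-4 1 -50.9 25.3
0 2 -50.4 30.8
4 0  
8 0  
12 0  
16 0  
20 0  
24 0  
28 0  
32 0
```

View pics/gap.png

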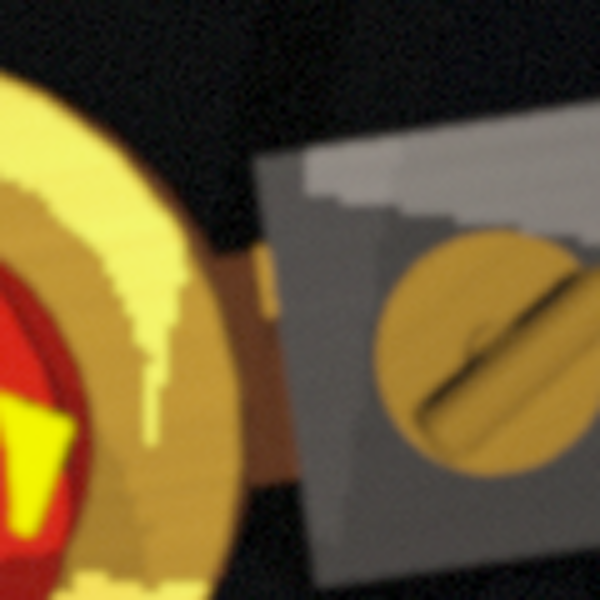

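The gap view shows the brass nose at (267,280). It sticks out only about 3-4 mm from the lock, so y is about -43.5, with an open gap of about 6 mm to the turntable rim. Handing in.

```bash
python3 -c "
from plant import ctrl,sensors
print(sensors.read_state()['t']); print(ctrl.finish_job())"
```

```text
21.4
the job is handed in; nothing more can be done
None
```

I took the brass flat-bow key from the block and pushed it fully home in the lock. I then turned it clockwise, let go of it, and handed the job in at 21.4 s.

- **Finding the keyway:** It was visible in a close wrist picture, at world angle 0.06 rad, so no feeling search was needed. The blade went in at the first try. The push on the way in was about 7 N.
- **Fully home:** The wrist depth picture put the collar top 3.97 mm above the lock's top, against 4 mm nominal, before the bolt was drawn. The tool stopped about 0.7 mm higher than I had computed, which I put down to grip height.
- **Turning:** I turned the key to about -0.98 rad from the stand's x axis. Sideways force stayed below 3 N.
- **After letting go:** The key stands upright in the lock, with the bow top centred within about 1 mm of the bore. The bolt nose, judged by eye in the last view from above, shows only 3–4 mm out of the lock (y about -43.5 mm, where -49 mm was needed). The gap to the turntable rim is about 6 mm.

The automatic depth mask for the bolt nose was no use, because it picked up the brown base strip behind it. I did not measure the spare key or toys again at the end. I saw no contact with them, and the gripper was clear of everything when I handed in.

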